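# Snap a retaining clip onto a sprung rail and butt it against the stop collar

## Robot

A 6-joint arm with a two-finger parallel gripper is mounted at the origin on a cart in front of the work surface, level with it; the furniture and walls round the work are solid. World frame = base frame: x ahead of the robot, y to its left, z up, the work surface at z = 0. Lengths are in m, angles in degrees, forces in N, time in s.
With the tool pointing down it reaches from about 0.325 to 0.85 m from the base axis. Payload 15.5 kg.
Tool frame: the origin (TCP) lies on the centre line of the jaws, within the pads' length; the fingertips stand 19 mm ahead of it and the grasp point (between the pads) is the TCP; z points along the fingers, y is the line along which they close (so a half turn about z gives the same grasp; the last joint's range is limited). The gripper opens to 91 mm and grips with 3 to 60 N. Pads are 32 mm wide; open, the fingers measure 118 mm over their backs; the gripper's body (76 mm by 178 mm) begins 60 mm behind the grasp point.
Start: joints at [67.007, 28.281, 77.091, -0, 74.628, -5.472], TCP at [0.188, 0.596, 0.196] pointing down, gripper open.
Joint ranges: [-166.48, 166.48], [-47.26, 123.95], [12.59, 153.08], [-70.14, 250.14], [6.76, 159.57], [-176.63, 176.63]. Speed limits (degrees/s): [108.29, 108.29, 147.25, 172.46, 172.46, 172.46].

## Interface

Orientations are given as a 3x3 rotation matrix whose columns are the frame's x, y, z axes.
In Python, from plant import read_state, imaging, job gives the robot as it stands.
- The arm moves only by the tool drive_tool, never from a script. Its argument "rows" is one flat list of numbers, 4 for each row, row after row: the shift along the tool's x, y, z in m, then the turn about the tool's z in rad. A call has 1 to 12 rows; each row shifts and turns the commanded pose from where the row before left it, along the tool's axes as they then stand; what a row does not reach is not made up. A row lasts 1/12 s, in which the tool goes at most 41.7 mm and 7.16 degrees, less where a joint would pass 70% of its speed; a pose out of reach is approached as far as the arm can. A call with a gripper value outside its range is refused whole. "claw" is the finger opening in m, from 0 to 0.0912, set as the call begins (left out, the last holds). The fingers move at their own pace and stop on an object; "newtons" is the grip in N (left out, the last holds). Time passes only in rows, so rows that do not move let the fingers close. It gives the time, the measured TCP pose, the force, the opening and the grip force at its end, in the units of the state.
- read_state(): the state, without advancing time (a new reading comes with each control period).
- imaging.read_camera(name): name is "scene" or "top" or "wrist"; returns the picture (420x560x3 uint8, red, green, blue); there is no depth.
- imaging.camera_params(name): a dict with "vertical_fov" (degrees; the focal length in pixels is half the picture's height over the tangent of half this angle, whatever the lens; pixels are square), "cx", "cy" (the principal point, pixels), "position" and "rotation" of the camera in the world. Camera axes: x right, y down, z forward; pixel columns grow to the right and rows downward; lengths in m; the calibration is good to about 2 mm. A picture is of the moment at which its call begins: read the wrist's pose just before it. camera_params takes no time and is no camera call; for the wrist camera it gives the pose at the moment of the call.
- job.job_done(): hands the job in; it is judged then, once.
The state is a dict: "time_s": time; "joint_positions": joint angles; "qd": joint speeds; "joint_torque": joint torques, N m; "eef_pos": TCP position; "orientation": TCP orientation; "force": force on the tool from outside, world axes, zero at the start; "moment": the same for the moment, N m; "finger_gap": finger opening in m; "gripper_force": force on a finger pad.
Only numpy, scipy, OpenCV 4.12 (cv2) and the standard library are available. Lean on these libraries where they do the work, as an engineer would, in place of code of your own. Each camera call takes 0.05 s, during which the arm holds its last target. There are 200 camera calls.

## Task

The black stop collar on the sprung steel rail needs its retaining clip: pick up the orange clip, press it straight down over the bare stretch of the rail until its arms snap past and it is fully home, then slide it along the rail until it butts against the collar with a firm push of about 8 N, and let go. The rail gives way under the clip, so push by feel, never harder than about 20 N, and do not disturb the jar, the gear or the tray-like housing.

Things in the scene. Friction and masses are not known exactly. Their poses are not given: they have to be found in the camera images.
- stand: Fixed stand: grey base plate 80 x 290 mm, 10 mm thick, with a slotted aluminium post (51 mm across, 22 mm along the rail, top 116 mm above the worktop) centred 128 mm each side of the middle. Origin: centre of the plate's underside; y along the rail, z up.
- rail: Round steel rail, 24 mm diameter, 230 mm free between the posts. Origin: on its axis, mid-length, 85 mm above the worktop unloaded; y along it to the collar, z up. Sprung at both ends, it moves only straight down: sinks from about 1 N on, about 2.9 mm per newton, hard stop 42 mm down (about 15 N), and rises again damped.
- collar: Black round stop collar, 42 mm diameter, 17 mm long, clamped immovably on the rail, somewhere 35 to 75 mm from the rail's middle on its +y side. Origin: on the rail's axis, in the flat collar face that looks towards the rail's middle; its y axis points along the rail away from the middle.
- clip: Orange sprung pipe clip standing on its feet, 55 g. Origin: on the axis of its bore (the rail's axis when fully home), 18 mm above the feet; x along the bore, z up. 24 mm long (end faces at x = -12 and +12 mm). Flat bridge at z = 12 to 18 mm, 34 mm wide in y, rests on the rail when home. Snapped on, it slides along the rail with a few newtons. Either way round is the same.
- clip_tab (a point): Middle of the clip's upright grip tab, 37 mm above the clip's origin. The tab is 26 mm in clip x, 12 mm thick in clip y and reaches from z = 18 to 56 mm above the origin; grip it across y. Axes as the clip's.
- clip_mouth (a point): Middle of the mouth between the lips of the two hinged spring arms, 9 mm below the clip's origin; the gap is 17 mm at rest. Flared feet below (41 mm apart) meet the rail when the origin is about 19 mm above home. The arms need roughly 8 to 14 N downward to spread, then snap past the rail with a clear fall of force. Axes as the clip's.
- jar_wax: Small glass jar with a white lid, 50 mm diameter, 63 mm high, loose bystander; origin at the centre of its underside.
- part_gear: Grey printed gear, 36 mm diameter, 9 mm thick, loose bystander; origin at the centre of its underside.
- part_housing: White open printed housing like a small tray, 36 x 52 x 18 mm, loose bystander; origin at the centre of its underside.
Mind the look-alikes: they are no part of the job. There is more than one size of the clip; the one meant has the size given above.

How it is judged (in metres and radians):
On the way, in this order (a step that is already met when the one before it is completed fails the run):
1. the clip is snapped home on the rail (x of clip in the frame of rail between -0.002 and 0.002 m and z of clip in the frame of rail between -0.002 and 0.002 m and angle between the x axis of clip and the y axis of rail, either way round below 0.1 rad), for 0.2 s.
2. the clip, on the rail, is pushed against the collar with at least 4 N (contact force between clip and collar above 4 N and z of clip in the frame of rail below 0.003 m), for 0.1 s.
At the end, for the whole second after the job is handed in: The clip is fully home on the rail (its bore axis within 2 mm of the rail's axis, in line within 0.1 rad), its end face within 2.5 mm of the collar's face, at rest and let go (all of step 1 and y of clip in the frame of collar between -0.0145 and -0.0105 m and linear speed of clip below 0.02 m/s); the robot touches nothing.
It fails at once if the clip is forced against the rail with more than 35 N, the squeeze of its own arms included (contact force between clip and rail_tube above 35 N).
It fails at once if the clip is forced against the collar with more than 25 N (contact force between clip and collar above 25 N).
It fails at once if the jar, gear or housing is moved by more than 15 mm (distance of any of jar_wax, part_gear, part_housing from where it was at the start of the episode above 0.015 m).
It also fails if it takes over 67 s, if anything falls off the work surface, if the arm or the gripper's body presses on something with over 40 N, if the wrist force passes 120 N, or if a joint passes its speed limit or range.

## Working session

There is one attempt and no reset: what is moved stays moved. The work goes in short steps, Python scripts to look and compute and a tool call to move; the robot and the scene stay as the last step left them, time stands still between calls to the robot, and variables do not carry over. Pictures are saved under pics/ and viewed, at most 10 in all, crops included, and the job is handed in when it is done.

Besides the shell and the picture viewer there is one more tool, called after ">>>" as a command line: name --argument value ..., lists and objects as JSON in quotes. drive_tool: Moves the arm, as the interface text tells. Its arguments: {"type":"object","properties":{"rows":{"type":"array"},"claw":{"type":"number"},"newtons":{"type":"number"}},"required":["rows"]}

```bash
mkdir -p pics; cat > h.py <<'E'
import numpy as np, cv2
from plant import read_state, imaging, job
def grab(n):
    p=imaging.camera_params(n); im=imaging.read_camera(n); return p,np.array(im)
def save(im,f): cv2.imwrite('pics/'+f,cv2.cvtColor(im,cv2.COLOR_RGB2BGR))
def ray(p,u,v):
    f=210/np.tan(np.radians(p['vertical_fov'])/2)
    d=np.array(p['rotation'])@np.array([(u-p['cx'])/f,(v-p['cy'])/f,1.]); return np.array(p['position']),d
def onz(p,u,v,z):
    o,d=ray(p,u,v); return o+d*(z-o[2])/d[2]
def proj(p,X):
    f=210/np.tan(np.radians(p['vertical_fov'])/2)
    c=np.array(p['rotation']).T@(np.array(X)-np.array(p['position'])); return c[0]/c[2]*f+p['cx'],c[1]/c[2]*f+p['cy']
E
python3 - <<'E'
from h import *
a=[]
for n in('scene','top'):
    p,im=grab(n); save(im,n+'0.png'); np.save(n+'0.npy',im); print(n,p)
s=read_state(); print(s)
E
```

```text
scene {'vertical_fov': 43.43745130916648, 'cx': 281.1981144863511, 'cy': 205.06903670896168, 'position': array([-0.28116505, -0.57650818,  0.9421163 ]), 'rotation': array([[ 0.59883887, -0.51143019,  0.61630444],
       [-0.80071132, -0.39763466,  0.44804917],
       [ 0.01591813, -0.7617912 , -0.64762704]])}
top {'vertical_fov': 47.47978658284751, 'cx': 273.21089820461015, 'cy': 198.02756775363684, 'position': array([0.39199265, 0.05095263, 1.44960201]), 'rotation': array([[-0.01168418, -0.99349384,  0.11328493],
       [-0.99982016,  0.0099152 , -0.01616616],
       [ 0.01493774, -0.11345345, -0.99343101]])}
{'time_s': 0.1, 'joint_positions': array([ 6.70059632e+01,  2.83088049e+01,  7.71234788e+01,  2.37046823e-04,
        7.46280995e+01, -5.47034865e+00]), 'qd': array([-0.06377485, -0.06538667, -0.12655605,  0.09576599, -0.03441166,
        0.01300884]), 'joint_torque': array([ 1.10804427e-03, -8.80242062e+01, -3.82541585e+01,  7.08392775e-02,
        4.83358372e-02, -3.10830060e-06]), 'eef_pos': array([0.18802886, 0.59567219, 0.19592584]), 'orientation': array([[-9.53592194e-01,  3.01100905e-01, -4.15357080e-04],
       [ 3.01101173e-01,  9.53591708e-01, -9.68590999e-04],
       [ 1.04437441e-04, -1.04870532e-03, -9.99999445e-01]]), 'force': array([ 1.09643355, -0.19013025,  0.1986211 ]), 'moment': array([0.0008388 , 0.03532929, 0.04018084]), 'gripper_force': 0.0, 'finger_gap': 0.09094208486862992}
```

View pics/scene0.png

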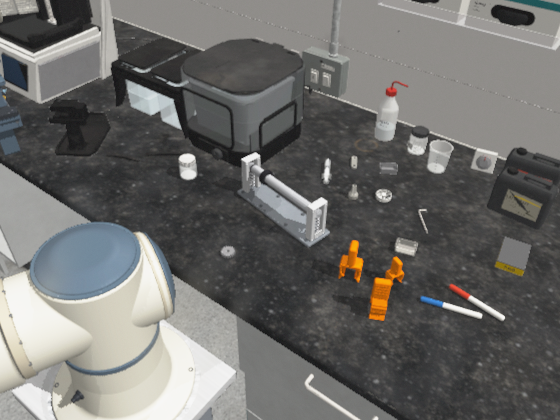

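View pics/top0.png

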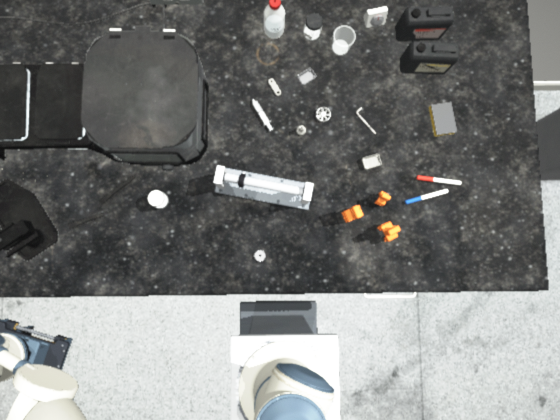

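The scene view shows the rail with its black collar at (263,175). There are three orange clip candidates: (351,260), (396,269, small) and (380,298). From the top they are at (352,213), (383,199) and (390,232). I'll check them in one close crop and measure.

```bash
python3 - <<'E'
from h import *
P={}
ims={}
for n in('scene','top'):
    P[n]=imaging.camera_params(n); ims[n]=np.load(n+'0.npy')
s=cv2.resize(ims['scene'][230:330,325:425],(400,400),interpolation=cv2.INTER_CUBIC)
t=cv2.resize(ims['top'][180:250,330:410],(400,350),interpolation=cv2.INTER_CUBIC)
t=np.vstack([t,np.zeros((50,400,3),np.uint8)])
r=cv2.resize(ims['top'][155:215,205:325],(400,200),interpolation=cv2.INTER_CUBIC)
r2=cv2.resize(ims['scene'][145:245,230:340],(220,200),interpolation=cv2.INTER_CUBIC)
b=np.zeros((200,800,3),np.uint8); b[:,:400]=r; b[:,400:620]=r2
save(np.vstack([np.hstack([s,t]),b]),'crop.png')
for n in ims:
    h=cv2.cvtColor(ims[n],cv2.COLOR_RGB2HSV)
    m=cv2.inRange(h,(5,170,100),(20,255,255))
    k,l,st,c=cv2.connectedComponentsWithStats(m)
    for i in range(1,k):
        if st[i,4]>40: print(n,st[i],c[i].round(1),onz(P[n],*c[i],0.03).round(3))
p=P['top']
for uv in((221,177),(306,194)): print('post',onz(p,*uv,.116).round(3))
print('collar',onz(p,241,181,.1).round(3))
for q in((158,200),(260,256),(372,162)): print(onz(p,*q,.02).round(3))
E
```

```text
scene [338 240  26  43 524] [351.3 261.5] [ 0.523 -0.201  0.03 ]
scene [ 369  256   35   65 1025] [384.2 289.7] [ 0.493 -0.306  0.03 ]
top [375 192  13  14  81] [380.4 199.8] [ 0.545 -0.294  0.03 ]
top [342 207  15  15 127] [349.  214.3] [ 0.503 -0.198  0.03 ]
top [378 225  15  16  78] [385.1 231.9] [ 0.449 -0.304  0.03 ]
post [0.605 0.176 0.116]
post [ 0.555 -0.063  0.116]
collar [0.596 0.12  0.1  ]
[0.553 0.374 0.02 ]
[0.382 0.069 0.02 ]
[ 0.663 -0.275  0.02 ]
```

View pics/crop.png

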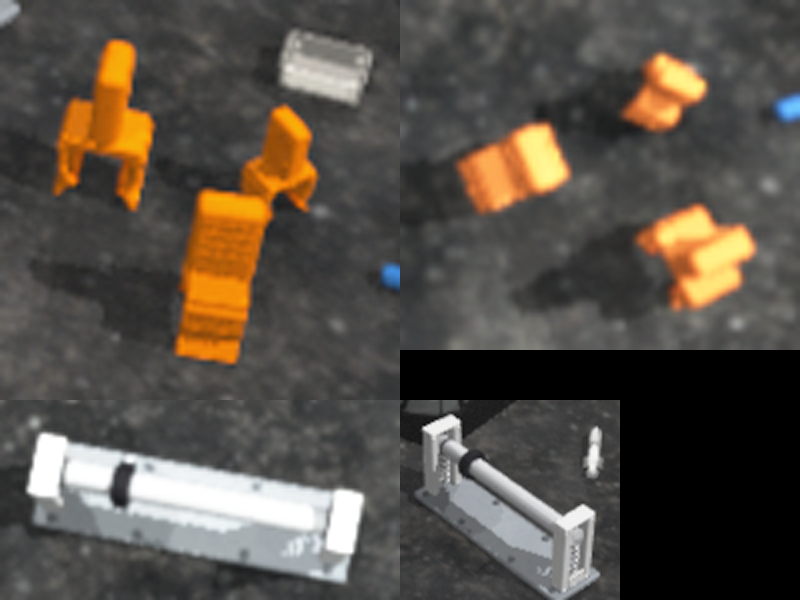

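>>> drive_tool --rows '[-0.022,-0.03,-0.005,0,-0.022,-0.03,-0.005,0,-0.022,-0.03,-0.005,0,-0.022,-0.03,-0.005,0,-0.022,-0.03,-0.005,0,-0.022,-0.03,-0.005,0,-0.022,-0.03,-0.005,0,-0.022,-0.03,-0.005,0,-0.022,-0.03,-0.005,0,-0.022,-0.03,-0.005,0,-0.022,-0.03,-0.005,0,-0.022,-0.03,-0.005,0]'

```text
time_s: 1.1
eef_pos: [0.3314, 0.1715, 0.2566]
orientation: [[-0.954, 0.301, 0.0], [0.301, 0.954, -0.0], [-0.0, 0.0, -1.0]]
force: [1.2, -0.0, 0.1]
finger_gap: 0.0914
gripper_force: 0.0
```

>>> drive_tool --rows '[-0.022,-0.03,-0.005,0,-0.022,-0.03,-0.005,0,-0.022,-0.03,-0.005,0,-0.022,-0.03,-0.005,0,-0.022,-0.03,-0.005,0,-0.022,-0.03,-0.005,0,-0.022,-0.03,-0.005,0,-0.022,-0.03,-0.005,0,-0.022,-0.03,-0.005,0,-0.022,-0.03,-0.005,0,0,0,0,0]'

```text
time_s: 2.02
eef_pos: [0.4529, -0.1846, 0.3067]
orientation: [[-0.953, 0.304, 0.001], [0.304, 0.953, -0.002], [-0.002, -0.002, -1.0]]
force: [-1.2, 1.0, -1.4]
finger_gap: 0.091
gripper_force: 0.0
```

```bash
python3 - <<'E'
from h import *
s=read_state(); p,im=grab('wrist'); print(s['eef_pos'],s['orientation'].round(3),s['joint_positions'].round(1),s['time_s'],p)
save(im,'w1.png'); np.save('w1.npy',im)
for c in((.503,-.198,.03),(.449,-.304,.03),(.545,-.294,.03)): print(proj(p,c))
R=s['orientation'];print('cam in tool',R.T@(p['position']-s['eef_pos']))
E
```

```text
[ 0.45287715 -0.18458403  0.30667706] [[-0.953  0.304  0.001]
 [ 0.304  0.953 -0.002]
 [-0.002 -0.002 -1.   ]] [-2.910e+01  1.140e+01  8.570e+01 -1.000e-01  8.270e+01 -1.014e+02] 2.0167 {'vertical_fov': 68.928293363986, 'cx': 280.01321182839, 'cy': 207.0988990659614, 'position': array([ 0.38325897, -0.16199502,  0.49489496]), 'rotation': array([[ 0.30355628,  0.91979466,  0.24865915],
       [ 0.95281238, -0.29263477, -0.08070598],
       [-0.00146662,  0.26142433, -0.96522286]])}
(np.float64(281.7444507243688), np.float64(206.55144104712366))
(np.float64(206.39117158569348), np.float64(194.57174989540448))
(np.float64(233.47174960240238), np.float64(247.43432147443613))
cam in tool [ 7.28599150e-02  4.98141118e-05 -1.88346397e-01]
```

View pics/w1.png

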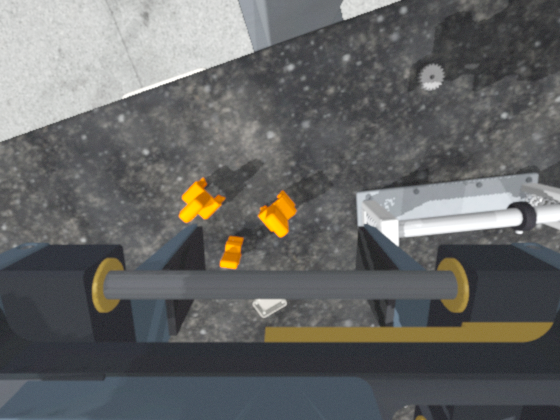

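The wrist view shows the clips at C (202,202), A (277,214) and B (232,252, small). The collar is at (523,215). I'll enlarge the view to compare sizes.

```bash
python3 - <<'E'
from h import *
im=np.load('w1.npy')
c=cv2.resize(im[165:275,165:315],(795,583),interpolation=cv2.INTER_CUBIC); save(c,'w1c.png')
E
```

```text
(no output)
```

View pics/w1c.png

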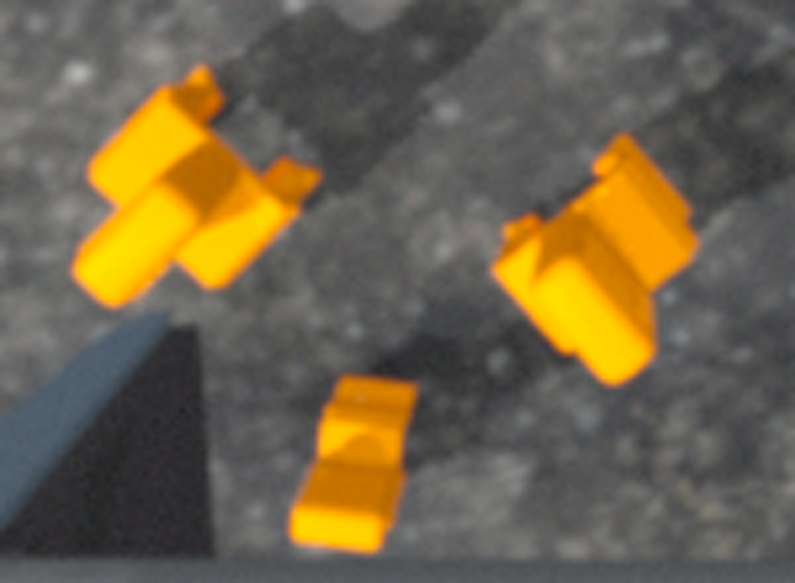

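```bash
cat > m.py <<'E'
from h import *
p={'vertical_fov':68.928293363986,'cx':280.01321182839,'cy':207.0988990659614,'position':np.array([0.38325897,-0.16199502,0.49489496]),'rotation':np.array([[0.30355628,0.91979466,0.24865915],[0.95281238,-0.29263477,-0.08070598],[-0.00146662,0.26142433,-0.96522286]])}
def w(u,v,z): return onz(p,165+u/5.3,165+v/5.3,z)
E
python3 - <<'E'
from m import *
def d(a,b,z): 
    A,B=w(*a,z),w(*b,z); v=B-A; return (np.linalg.norm(v)*1000).round(1),np.degrees(np.arctan2(v[1],v[0])).round(1)
for n,l in {'C':[((95,288),(175,198),.074),((75,272),(115,305),.074),((165,88),(298,212),.036),((165,88),(90,168),.036),((298,212),(215,290),.036)],
 'A':[((562,263),(633,370),.074),((612,385),(655,355),.074),((493,265),(630,155),.036),((493,265),(570,355),.036),((630,155),(697,240),.036)],
 'B':[((290,530),(382,550),.05),((345,378),(415,384),.025)]}.items():
    for x in l: print(n,d(*x))
# height from top & wrist: tab-top centre
pt=imaging.camera_params('top');ps=imaging.camera_params('scene')
def tri(rs):
    A=np.zeros((3,3));b=np.zeros(3)
    for o,v in rs:
        v=v/np.linalg.norm(v);M=np.eye(3)-np.outer(v,v);A+=M;b+=M@o
    X=np.linalg.solve(A,b); return X.round(4),[ (np.linalg.norm((np.eye(3)-np.outer(v,v)/(v@v))@(X-o))*1000).round(1) for o,v in rs]
T=lambda u,v:ray(pt,330+u/5,180+v/5)
S=lambda u,v:ray(ps,325+u/4,230+v/4)
W=lambda u,v:ray(p,165+u/5.3,165+v/5.3)
print('C',tri([W(135,243),T(722,250),S(235,200)])); print('A',tri([W(598,318),T(545,155),S(120,45)])); print('B',tri([W(337,535),T(680,70),S(288,115)]))
E
```

```text
C (np.float64(34.5), np.float64(119.4))
C (np.float64(13.8), np.float64(29.4))
C (np.float64(51.7), np.float64(27.0))
C (np.float64(33.3), np.float64(-62.6))
C (np.float64(35.2), np.float64(-64.9))
A (np.float64(36.3), np.float64(14.5))
A (np.float64(14.7), np.float64(109.0))
A (np.float64(52.3), np.float64(111.9))
A (np.float64(36.1), np.float64(21.0))
A (np.float64(32.3), np.float64(20.0))
B (np.float64(28.1), np.float64(58.9))
B (np.float64(21.6), np.float64(67.1))
C (array([ 0.4243, -0.366 ,  0.1988]), [np.float64(87.8), np.float64(122.5), np.float64(50.2)])
A (array([ 0.4539, -0.273 ,  0.2498]), [np.float64(84.0), np.float64(113.8), np.float64(57.4)])
B (array([ 0.5081, -0.353 ,  0.1893]), [np.float64(87.9), np.float64(125.0), np.float64(53.4)])
```

```bash
cat >> m.py <<'E'
pt=imaging.camera_params('top');ps=imaging.camera_params('scene')
def tri(rs):
    A=np.zeros((3,3));b=np.zeros(3)
    for o,v in rs:
        v=v/np.linalg.norm(v);M=np.eye(3)-np.outer(v,v);A+=M;b+=M@o
    X=np.linalg.solve(A,b); return X.round(4),[ (np.linalg.norm((np.eye(3)-np.outer(v,v)/(v@v))@(X-o))*1000).round(1) for o,v in rs]
T=lambda u,v:ray(pt,330+(u-400)/5,180+v/5)
S=lambda u,v:ray(ps,325+u/4,230+v/4)
W=lambda u,v:ray(p,165+u/5.3,165+v/5.3)
E
python3 - <<'E'
from m import *
print('C',tri([W(135,243),T(722,250),S(235,200)])); print('A',tri([W(598,318),T(545,155),S(120,45)])); print('B',tri([W(337,535),T(680,70),S(288,115)]))
for l in ((((290,530),(382,550))),((345,378),(415,384)),((320,440),(405,460)),((368,380),(360,450))):
  for z in(.036,.074):
    v=w(*l[1],z)-w(*l[0],z); print(z,(1000*np.linalg.norm(v)).round(1),np.degrees(np.arctan2(v[1],v[0])).round(1))
E
```

```text
C (array([ 0.4528, -0.3123,  0.1029]), [np.float64(2.1), np.float64(1.7), np.float64(2.2)])
A (array([ 0.505 , -0.2088,  0.1153]), [np.float64(5.2), np.float64(2.7), np.float64(2.7)])
B (array([ 0.5562, -0.2989,  0.0742]), [np.float64(0.7), np.float64(1.6), np.float64(1.2)])
0.036 29.0 58.9
0.074 26.6 58.9
0.036 21.1 67.1
0.074 19.4 67.1
0.036 26.5 58.0
0.074 24.3 58.0
0.036 22.9 -26.0
0.074 21.0 -26.0
```

The small clip B is the one meant: it triangulates to a height of 74 mm with a tab about 26 mm long, while A and C are about 1.4 times larger. Its tab top is near (0.556, -0.299), with the tab's length at a yaw of about 59°.

>>> drive_tool --rows '[-0.022,-0.013,0.0245,0,-0.022,-0.013,0.0245,0,-0.022,-0.013,0.0245,0,-0.022,-0.013,0.0245,0,-0.022,-0.013,0.0245,0,-0.022,-0.013,0.0245,0,0,0,0,0.12,0,0,0,0.12,0,0,0,0.12,0,0,0,0.12,0,0,0,0.12,0,0,0,0.12]' --claw 0.07

```text
time_s: 3.07
eef_pos: [0.5531, -0.292, 0.1592]
orientation: [[-0.514, 0.858, -0.001], [0.858, 0.514, 0.001], [0.001, -0.0, -1.0]]
force: [0.6, -0.8, -0.1]
finger_gap: 0.0703
gripper_force: 0.0
```

>>> drive_tool --rows '[0,0,0,0.12,0,0,0,0.12,0,0,0,0.12,0,0,0,0.12,0,0,0,0.12,0,0,0,0.12,0,0,0,0.12,0,0,0,0.12,0,0,0,0.12,0,0,0,0,0,0,0,0]'

```text
time_s: 3.98
eef_pos: [0.5532, -0.2924, 0.1593]
orientation: [[0.506, 0.862, -0.001], [0.862, -0.506, 0.0], [0.0, -0.001, -1.0]]
force: [-0.4, 0.3, -0.5]
finger_gap: 0.0698
gripper_force: 0.0
```

```bash
cat > look.py <<'E'
from h import *
import sys
s=read_state(); p,im=grab('wrist'); print(s['eef_pos'].round(4),s['orientation'].round(3).tolist(),s['joint_positions'].round(1),s['time_s'],s['force'].round(2))
save(im,sys.argv[1]+'.png'); np.savez(sys.argv[1]+'.npz',im=im,e=s['eef_pos'],R=s['orientation'],**p)
E
python3 look.py w2
```

```text
[ 0.5532 -0.2924  0.1593] [[0.506, 0.862, -0.001], [0.862, -0.506, 0.0], [0.0, -0.001, -1.0]] [-33.3  30.4  79.5   0.   70.1  -2.9] 3.9833 [-0.39  0.29 -0.52]
```

View pics/w2.png

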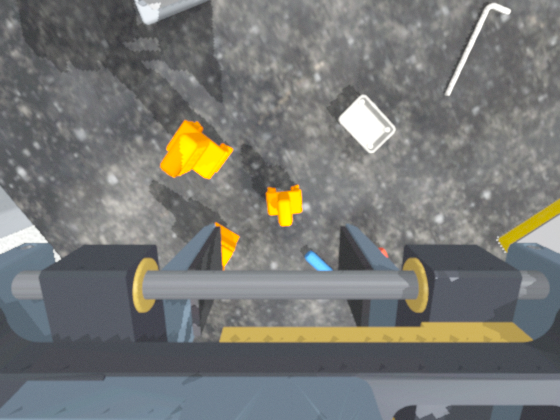

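The wrist view shows clip B at (284,205), upright between the fingers, with its tab top near (286,213). I'll measure its offset and yaw.

```bash
python3 - <<'E'
from h import *
d=np.load('w2.npz'); im=d['im']; e=d['e'];R=d['R']
m=cv2.inRange(cv2.cvtColor(im,cv2.COLOR_RGB2HSV),(5,150,80),(25,255,255))
k,l,st,c=cv2.connectedComponentsWithStats(m)
i=l[205,284]; ys=range(st[i,1],st[i,1]+st[i,3])
for y in ys:
    x=np.where(l[y]==i)[0]; print(y,x.min(),x.max(),end='; ')
print()
crop=im[185:230,262:306,0].astype(int)
def T(u,v,z): return (R.T@(onz(d,u,v,z)-e)*1000).round(1)
for u,v,z in((286,226,.074),(286,205,.074),(268,195,.036),(301,195,.036),(285,187,.036),(285,208,.036)): print(u,v,z,T(u,v,z))
big=cv2.resize(im[180:235,255:315],(720,600*55*60//(60*50) if 0 else 600),interpolation=cv2.INTER_CUBIC); save(big,'w2c.png')
E
```

```text
0 0 559; 1 0 559; 2 0 559; 3 0 559; 4 0 559; 5 0 559; 6 0 559; 7 0 559; 8 0 559; 9 0 559; 10 0 559; 11 0 559; 12 0 559; 13 0 559; 14 0 559; 15 0 559; 16 0 559; 17 0 559; 18 0 559; 19 0 559; 20 0 559; 21 0 559; 22 0 559; 23 0 559; 24 0 559; 25 0 559; 26 0 559; 27 0 559; 28 0 559; 29 0 559; 30 0 559; 31 0 559; 32 0 559; 33 0 559; 34 0 559; 35 0 559; 36 0 559; 37 0 559; 38 0 559; 39 0 559; 40 0 559; 41 0 559; 42 0 559; 43 0 559; 44 0 559; 45 0 559; 46 0 559; 47 0 559; 48 0 559; 49 0 559; 50 0 559; 51 0 559; 52 0 559; 53 0 559; 54 0 559; 55 0 559; 56 0 559; 57 0 559; 58 0 559; 59 0 559; 60 0 559; 61 0 559; 62 0 559; 63 0 559; 64 0 559; 65 0 559; 66 0 559; 67 0 559; 68 0 559; 69 0 559; 70 0 559; 71 0 559; 72 0 559; 73 0 559; 74 0 559; 75 0 559; 76 0 559; 77 0 559; 78 0 559; 79 0 559; 80 0 559; 81 0 559; 82 0 559; 83 0 559; 84 0 559; 85 0 559; 86 0 559; 87 0 559; 88 0 559; 89 0 559; 90 0 559; 91 0 559; 92 0 559; 93 0 559; 94 0 559; 95 0 559; 96 0 559; 97 0 559; 98 0 559; 99 0 559; 100 0 559; 101 0 559; 102 0 559; 103 0 559; 104 0 559; 105 0 559; 106 0 559; 107 0 559; 108 0 559; 109 0 559; 
[... 2911 characters left out ...]
59; 375 0 559; 376 0 559; 377 0 559; 378 0 559; 379 0 559; 380 0 559; 381 0 559; 382 0 559; 383 0 559; 384 0 559; 385 0 559; 386 0 559; 387 0 559; 388 0 559; 389 0 559; 390 0 559; 391 0 559; 392 0 559; 393 0 559; 394 0 559; 395 0 559; 396 0 559; 397 0 559; 398 0 559; 399 0 559; 400 0 559; 401 0 559; 402 0 559; 403 0 559; 404 0 559; 405 0 559; 406 0 559; 407 0 559; 408 0 559; 409 0 559; 410 0 559; 411 0 559; 412 0 559; 413 0 559; 414 0 559; 415 0 559; 416 0 559; 417 0 559; 418 0 559; 419 0 559; 
286 226 0.074 [-18.7   6.   85.3]
286 205 0.074 [ 1.7  5.9 85.3]
268 195 0.036 [  2.5 -12.3 123.3]
301 195 0.036 [  2.6  22.2 123.3]
285 187 0.036 [ 11.    5.5 123.3]
285 208 0.036 [-11.5   5.6 123.3]
```

View pics/w2c.png

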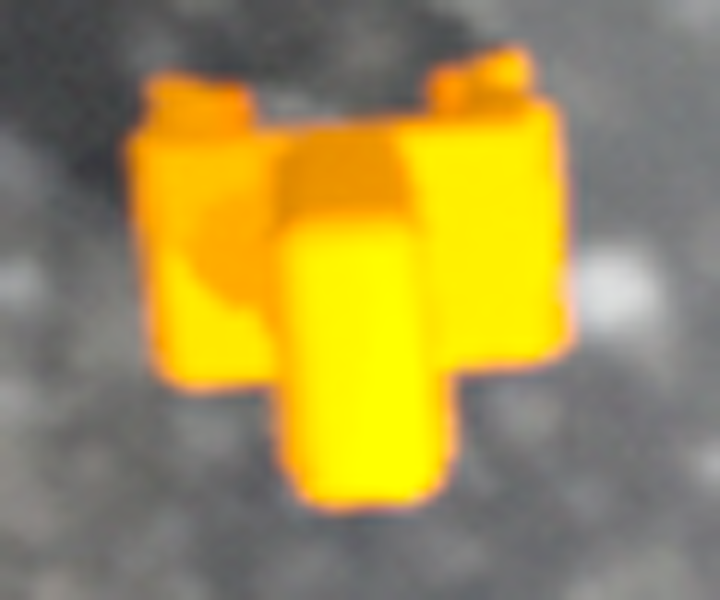

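The crop shows the tab top centre at about (285,213). The clip is turned about -4.7° in the tool frame and offset by (-6, +5) mm.

>>> drive_tool --rows '[-0.006,0.005,0,0,0,0,0.022,-0.08,0,0,0.025,0,0,0,0.025,0,0,0,0.0243,0,0,0,0,0,0,0,0,0]'

```text
time_s: 4.62
eef_pos: [0.5541, -0.3009, 0.0626]
orientation: [[0.438, 0.899, -0.002], [0.899, -0.438, 0.001], [0.0, -0.002, -1.0]]
force: [0.1, 0.4, 0.5]
finger_gap: 0.0698
gripper_force: 0.0
```

>>> drive_tool --rows '[0,0,0,0,0,0,0,0,0,0,0,0,0,0,0,0,0,0,0,0,0,0,0,0,0,0,0,0,0,0,0,0]' --claw 0.0 --newtons 50

```text
time_s: 5.28
eef_pos: [0.5546, -0.3009, 0.0632]
orientation: [[0.439, 0.898, 0.0], [0.898, -0.439, -0.0], [-0.0, 0.0, -1.0]]
force: [-0.0, -0.5, 0.9]
finger_gap: 0.0196
gripper_force: 0.0
```

>>> drive_tool --rows '[0,0,0,0,0,0,0,0,0,0,0,0,0,0,0,0,0,0,0,0]'

```text
time_s: 5.7
eef_pos: [0.5546, -0.3009, 0.0631]
orientation: [[0.439, 0.898, -0.0], [0.898, -0.439, 0.0], [-0.0, -0.0, -1.0]]
force: [-0.4, -0.0, 0.1]
finger_gap: 0.0006
gripper_force: 0.0
```

>>> drive_tool --rows '[0,0,-0.02,0,0,0,-0.04,0,0,0,-0.04,0,0,0,-0.04,0,0,0,-0.04,0,0,0,0,-0.12,0,0,0,-0.12]'

```text
time_s: 6.28
eef_pos: [0.5558, -0.3016, 0.2462]
orientation: [[0.209, 0.978, 0.004], [0.978, -0.209, -0.003], [-0.002, 0.005, -1.0]]
force: [-0.4, 0.4, -0.8]
finger_gap: 0.0
gripper_force: 0.0
```

The fingers closed on nothing, so I'll look again.

```bash
python3 look.py w3; python3 - <<'E'
from h import *
d=np.load('w3.npz'); print(proj(d,(.5546,-.3009,.04)))
n='scene'; p,im=grab(n); np.save('scene1.npy',im); a=cv2.resize(im[220:330,320:430],(400,400),interpolation=cv2.INTER_CUBIC)
b=cv2.resize(d['im'][60:300],None,fx=400/560,fy=400/560); c=np.zeros((400,400,3),np.uint8); c[:b.shape[0]]=b
save(np.hstack([a,c]),'re.png')
E
```

```text
[ 0.5558 -0.3016  0.2462] [[0.209, 0.978, 0.004], [0.978, -0.209, -0.003], [-0.002, 0.005, -1.0]] [-33.9  26.4  72.3  -0.   81.  -21.9] 6.2833 [-0.35  0.41 -0.76]
(np.float64(278.0832280397398), np.float64(182.07128723982427))
```

View pics/re.png

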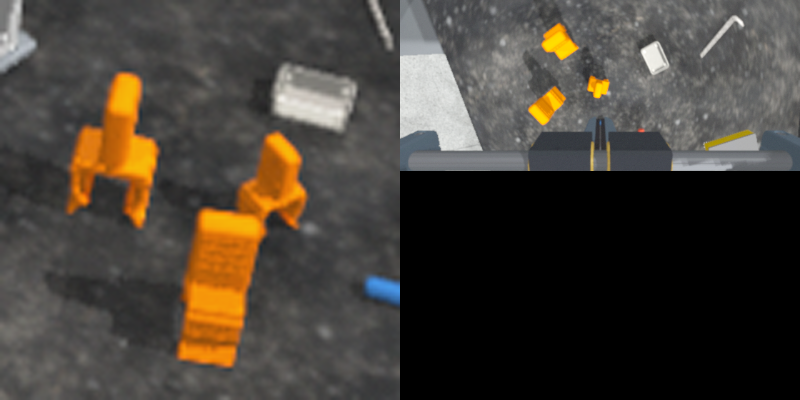

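```bash
python3 - <<'E'
from h import *
d=np.load('w3.npz');e,R=d['e'],d['R']
for t in((0,0,0),(0,0,.019),(.016,0,.019),(-.016,0,.019)): print(t,np.round(proj(d,e+R@np.array(t)),1))
d2=np.load('w2.npz');e,R=d2['e'],d2['R']
for t in((.016,.035,.019),(-.016,.035,.019),(.016,-.035,.019)): print(t,np.round(proj(d2,e+R@np.array(t)),1))
# triangulation w2+w3: w3 tab/bridge centroid
for n in('w2','w3'):
    q=np.load(n+'.npz'); im=q['im']; m=cv2.inRange(cv2.cvtColor(im,cv2.COLOR_RGB2HSV),(5,170,120),(30,255,255)); m[238:]=0
    k,l,st,c=cv2.connectedComponentsWithStats(m)
    for i in range(1,k):
        if st[i,4]>60: print(n,st[i],c[i].round(1), onz(q,*c[i],.05).round(4))
p=imaging.camera_params('scene')
sc=lambda u,v:(320+u/400*110,220+v/400*110)
print('B at z', [onz(p,*sc(280,135),z).round(3) for z in(.04,.06,.074)], 'feet',onz(p,*sc(300,227),0).round(3),onz(p,*sc(245,213),0).round(3))
a=cv2.resize(im[150:240,240:320],(700,600)) if 0 else cv2.resize(d['im'][140:260,220:340],(600,600),interpolation=cv2.INTER_CUBIC); save(a,'w3c.png')
E
```

```text
(0, 0, 0) [279.3 240.4]
(0, 0, 0.019) [279.4 230.7]
(0.016, 0, 0.019) [279.4 209.2]
(-0.016, 0, 0.019) [279.4 251.4]
(0.016, 0.035, 0.019) [329.2 209.4]
(-0.016, 0.035, 0.019) [327.4 251.6]
(0.016, -0.035, 0.019) [229.7 209.3]
w2 [ 160  120   73   59 2520] [193.4 152.2] [ 0.5058 -0.2091  0.05  ]
w2 [ 266  185   36   41 1032] [284.  203.7] [ 0.5552 -0.2972  0.05  ]
w2 [501 200  59  38 630] [534.5 221.1] [ 0.7663 -0.442   0.05  ]
w2 [215 223  24  15 155] [226.2 232. ] [ 0.4887 -0.2933  0.05  ]
w3 [ 198   93   52   51 1496] [222.1 118.7] [ 0.5052 -0.2093  0.05  ]
w3 [262 166  31  31 638] [276.6 181. ] [ 0.5534 -0.2973  0.05  ]
w3 [ 180  181   52   54 1408] [205.7 207.5] [ 0.4559 -0.3123  0.05  ]
B at z [array([ 0.593, -0.284,  0.04 ]), array([ 0.574, -0.291,  0.06 ]), array([ 0.56 , -0.295,  0.074])] feet [ 0.565 -0.32   0.   ] [ 0.554 -0.286  0.   ]
```

View pics/w3c.png

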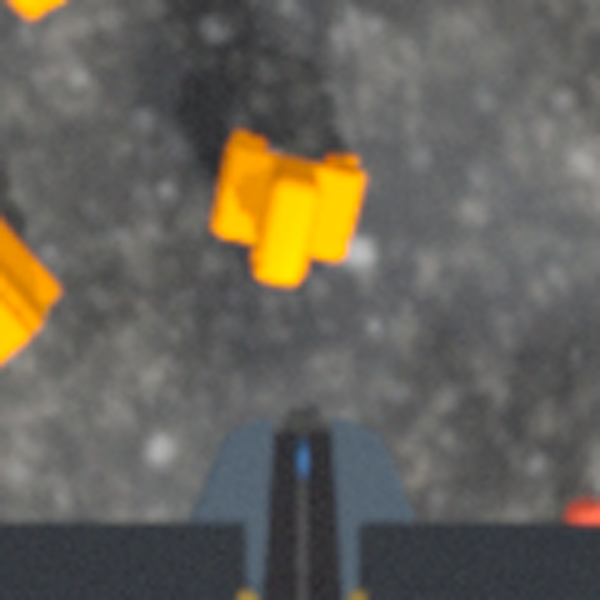

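The clip hasn't moved. In both wrist views the fingertips sit well short of the stated 19 mm ahead, at about -11 to -25 mm along tool z, so they closed just above the tab. I'll regrip lower and stop while the tips are still above the bridge.

>>> drive_tool --rows '[0,0,0,0.12,0,0,0,0.12,0.002,-0.001,0,0,0,0,0.035,0,0,0,0.035,0,0,0,0,0,0,0,0,0,0,0,0,0]' --claw 0.07

```text
time_s: 7.05
eef_pos: [0.5552, -0.299, 0.1746]
orientation: [[0.439, 0.898, 0.001], [0.898, -0.439, -0.001], [-0.0, 0.001, -1.0]]
force: [-0.0, 0.3, 1.3]
finger_gap: 0.0508
gripper_force: 0.0
```

>>> drive_tool --rows '[0,0,0.035,0,0,0,0.035,0,0,0,0.035,0,0,0,0.02,0,0,0,0.015,0,0,0,0.01,0,0,0,0,0]'

```text
time_s: 7.63
eef_pos: [0.5549, -0.2989, 0.0229]
orientation: [[0.439, 0.898, -0.0], [0.898, -0.439, 0.0], [0.0, -0.0, -1.0]]
force: [0.3, 0.8, -0.2]
finger_gap: 0.0701
gripper_force: 0.0
```

>>> drive_tool --rows '[0,0,0,0,0,0,0,0,0,0,0,0,0,0,0,0,0,0,0,0,0,0,0,0,0,0,0,0,0,0,0,0,0,0,0,0,0,0,0,0,0,0,0,0]' --claw 0.0 --newtons 50

```text
time_s: 8.55
eef_pos: [0.5546, -0.2986, 0.023]
orientation: [[0.439, 0.898, -0.0], [0.898, -0.439, 0.0], [0.0, -0.0, -1.0]]
force: [0.7, 0.1, 0.2]
finger_gap: 0.0117
gripper_force: 50.0
```

Gripped with a gap of 11.7 mm. I'll regrip 6 mm higher so the fingertips will surely clear the collar.

>>> drive_tool --rows '[0,0,0,0,0,0,0,0,0,0,-0.006,0,0,0,0,0]' --claw 0.025

```text
time_s: 8.88
eef_pos: [0.555, -0.299, 0.0301]
orientation: [[0.439, 0.898, 0.001], [0.898, -0.439, -0.001], [-0.0, 0.001, -1.0]]
force: [0.8, 0.4, 1.0]
finger_gap: 0.0249
gripper_force: 0.0
```

>>> drive_tool --rows '[0,0,0,0,0,0,0,0,0,0,0,0,0,0,0,0,0,0,0,0,0,0,0,0]' --claw 0.0 --newtons 55

```text
time_s: 9.38
eef_pos: [0.5547, -0.2987, 0.0291]
orientation: [[0.439, 0.898, 0.0], [0.898, -0.439, -0.0], [-0.0, 0.0, -1.0]]
force: [0.3, 0.7, 1.7]
finger_gap: 0.0115
gripper_force: 55.0
```

>>> drive_tool --rows '[0,0,-0.02,0,0,0,-0.035,0,0,0,-0.04,0,0,0,-0.04,0,0,0,-0.04,0,0,0,-0.02,-0.12,0,0,0,-0.12,0,0,0,0,0,0,0,0]'

```text
time_s: 10.13
eef_pos: [0.5542, -0.2984, 0.2236]
orientation: [[0.217, 0.976, -0.001], [0.976, -0.217, 0.0], [0.0, -0.001, -1.0]]
force: [0.7, 0.0, -0.8]
finger_gap: 0.012
gripper_force: 55.0
```

>>> drive_tool --rows '[0.036,-0.0056,0,0,0.036,-0.0056,0,0,0.036,-0.0056,0,0,0.036,-0.0056,0,0,0.036,-0.0056,0,0,0.036,-0.0056,0,0,0.036,-0.0056,0,0,0.036,-0.0056,0,0,0.036,-0.0056,0,0,0,0,0,0,0,0,0,0]'

```text
time_s: 11.05
eef_pos: [0.5738, 0.0304, 0.2229]
orientation: [[0.214, 0.977, -0.002], [0.977, -0.214, 0.0], [-0.0, -0.002, -1.0]]
force: [-0.5, -0.6, -0.0]
finger_gap: 0.0119
gripper_force: 55.0
```

```bash
python3 look.py w4
```

```text
[0.5738 0.0304 0.2229] [[0.214, 0.977, -0.002], [0.977, -0.214, 0.0], [-0.0, -0.002, -1.0]] [-2.9 22.8 82.2  0.  75.1  9.5] 11.05 [-0.47 -0.62 -0.03]
```

View pics/w4.png

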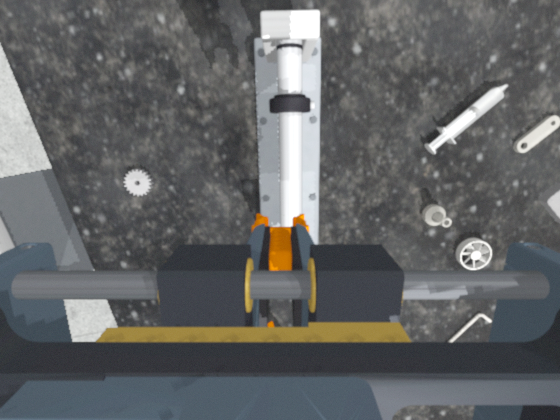

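The wrist view shows the bare rail running up column 290, the collar at rows 95–111, and the clip hanging at (281,245) between the fingers. That uses up my 10 pictures, so the rest is numeric.

```bash
python3 - <<'E'
from h import *
d=np.load('w4.npz'); im=d['im'];e,R=d['e'],d['R']
g=im.astype(int).mean(2)
print(g[160,262:320].round().astype(int).tolist()); print(g[78:122,288].round().astype(int).tolist(), g[78:122,294].round().astype(int).tolist())
T=lambda u,v,z:(R.T@(onz(d,u,v,z)-e)*1000)
L=[];
for v in list(range(62,88,4))+list(range(122,205,6)):
    r=cv2.GaussianBlur(g[v:v+1].astype(np.float32),(3,1),0)[0]; dr=np.diff(r)
    a=268+np.argmax(dr[268:286]); b=292+np.argmin(dr[292:312]); L.append((v,a+.5,b+.5))
for v,a,b in L:
    print(v,a,b,T((a+b)/2,v,.085).round(1),'w',(T(b,v,.085)-T(a,v,.085))[1].round(1))
m=cv2.inRange(cv2.cvtColor(im,cv2.COLOR_RGB2HSV),(5,170,100),(30,255,255))
for v in range(210,274,4):
    x=np.where(m[v,230:340])[0]+230; print(v,(x.min(),x.max(),len(x)) if len(x) else None)
E
```

```text
[156, 156, 156, 157, 156, 158, 156, 156, 156, 157, 156, 156, 155, 157, 157, 158, 163, 161, 161, 177, 190, 205, 216, 225, 232, 235, 241, 250, 255, 255, 255, 255, 255, 255, 255, 255, 250, 243, 237, 222, 213, 219, 220, 221, 221, 221, 220, 219, 218, 219, 219, 220, 220, 221, 221, 218, 205, 174]
[247, 248, 247, 248, 248, 247, 247, 247, 247, 247, 246, 239, 228, 225, 211, 162, 93, 58, 55, 66, 72, 76, 75, 77, 75, 80, 80, 78, 79, 78, 77, 79, 85, 114, 189, 226, 230, 232, 236, 243, 245, 243, 244, 244] [255, 255, 255, 255, 255, 255, 255, 255, 255, 255, 255, 255, 239, 209, 193, 165, 97, 68, 59, 70, 82, 87, 83, 84, 83, 87, 80, 82, 84, 81, 81, 82, 91, 129, 199, 235, 238, 248, 255, 255, 255, 255, 255, 255]
62 277.5 300.5 [132.6   9.  137.8] w 22.5
66 278.5 300.5 [129.    9.5 137.8] w 21.6
70 278.5 300.5 [125.3   9.5 137.8] w 21.7
74 278.5 300.5 [121.7   9.6 137.8] w 21.7
78 280.5 300.5 [118.   10.6 137.8] w 19.8
82 279.5 300.5 [114.3  10.1 137.8] w 20.9
86 279.5 300.5 [110.6  10.2 137.8] w 20.9
122 280.5 309.5 [ 76.   15.6 137.8] w 29.8
128 280.5 300.5 [ 70.   11.1 137.8] w 20.6
134 280.5 300.5 [ 64.
[... 386 characters left out ...]
.9  11.7 137.9] w 21.7
194 280.5 309.5 [  0.3  16.6 137.9] w 31.6
200 281.5 300.5 [ -6.5  12.3 137.9] w 20.8
210 None
214 (np.int64(256), np.int64(259), 4)
218 (np.int64(256), np.int64(303), 22)
222 (np.int64(255), np.int64(304), 24)
226 (np.int64(252), np.int64(307), 10)
230 (np.int64(270), np.int64(307), 22)
234 (np.int64(270), np.int64(290), 21)
238 (np.int64(270), np.int64(290), 21)
242 (np.int64(270), np.int64(290), 21)
246 (np.int64(270), np.int64(291), 22)
250 (np.int64(269), np.int64(291), 23)
254 (np.int64(269), np.int64(291), 23)
258 (np.int64(269), np.int64(291), 23)
262 (np.int64(269), np.int64(291), 23)
266 (np.int64(269), np.int64(291), 23)
270 (np.int64(271), np.int64(277), 7)
```

>>> drive_tool --rows '[0.0225,0.0055,0,0,0.0225,0.0055,0,0,0,0,0.03,-0.021,0,0,0.03,0,0,0,0,0,0,0,0,0]'

```text
time_s: 11.6
eef_pos: [0.5938, 0.0691, 0.163]
orientation: [[0.196, 0.981, -0.004], [0.981, -0.196, -0.0], [-0.001, -0.004, -1.0]]
force: [0.4, -0.0, -0.4]
finger_gap: 0.0119
gripper_force: 55.0
```

```bash
python3 look.py w5; python3 - <<'E'
from h import *
d=np.load('w5.npz'); im=d['im'];e,R=d['e'],d['R']
g=im.astype(int).mean(2)
T=lambda u,v,z:(R.T@(onz(d,u,v,z)-e)*1000).round(1)
for v in (100,130,160,190,205): print(v,g[v,255:306].round().astype(int).tolist(),T(280,v,.085))
c=g[60:215,280].round().astype(int); print(c.tolist())
pt=imaging.camera_params('top')
E
```

```text
[0.5938 0.0691 0.163 ] [[0.196, 0.981, -0.004], [0.981, -0.196, -0.0], [-0.001, -0.004, -1.0]] [ 0.9 28.1 83.3 -0.  68.9 12.2] 11.6 [ 0.42 -0.02 -0.44]
100 [158, 157, 159, 154, 156, 155, 156, 156, 158, 152, 151, 160, 172, 185, 197, 207, 217, 225, 230, 233, 238, 244, 249, 255, 255, 255, 255, 255, 255, 255, 255, 255, 255, 255, 255, 253, 251, 249, 238, 226, 230, 234, 234, 234, 235, 236, 236, 235, 236, 236, 236] [93.   0.3 77.9]
130 [161, 164, 162, 164, 164, 164, 164, 164, 165, 160, 148, 144, 149, 159, 176, 201, 215, 224, 230, 235, 239, 242, 248, 254, 255, 255, 255, 255, 255, 255, 255, 255, 255, 255, 255, 252, 250, 245, 230, 219, 223, 225, 227, 226, 227, 227, 227, 227, 226, 226, 226] [69.   0.3 77.9]
160 [135, 128, 101, 75, 58, 54, 49, 47, 48, 45, 45, 45, 49, 46, 51, 49, 46, 48, 49, 52, 52, 52, 53, 52, 54, 53, 55, 71, 83, 86, 81, 85, 81, 83, 79, 75, 75, 77, 74, 73, 74, 79, 78, 82, 88, 96, 118, 157, 186, 195, 179] [43.8  0.3 78. ]
190 [162, 163, 163, 162, 163, 164, 161, 163, 163, 162, 154, 150, 160, 176, 188, 201, 213, 222, 230, 235, 237, 241, 246, 243, 237, 224, 204, 197, 196, 204, 240, 
[... 445 characters left out ...]
255, 255, 255, 255, 255, 255, 255, 255, 255, 255, 225, 168, 117, 70, 66, 81, 136, 218, 255, 255, 255, 255, 255, 255, 255, 255, 255, 255, 255, 255, 255, 255, 255, 255, 255, 255, 255, 255, 255, 255, 255, 255, 255, 255, 255, 255, 255, 255, 255, 255, 255, 255, 255, 255, 255, 255, 255, 255, 255, 255, 255, 255, 255, 255, 255, 255, 255, 255, 254, 228, 185, 129, 80, 65, 55, 53, 67, 78, 78, 79, 79, 78, 72, 73, 71, 63, 64, 58, 59, 55, 53, 59, 92, 145, 170, 174, 185, 199, 200, 200, 199, 199, 199, 199, 198, 199, 200, 198, 200, 199, 200, 200, 199, 200, 198, 199, 199, 200, 200, 210, 224, 233, 249, 255, 255, 255, 255, 255, 255, 255, 255, 255, 255, 255, 255, 255, 255, 255, 255, 255, 255, 255, 255, 255, 255]
```

>>> drive_tool --rows '[0,0,0.02,0,0,0,0.015,0,0,0,0.008,0,0,0,0,0,0,0,0,0]'

```text
time_s: 12.07
eef_pos: [0.5955, 0.0699, 0.1223]
orientation: [[0.194, 0.981, 0.001], [0.981, -0.194, -0.0], [0.0, 0.001, -1.0]]
force: [0.0, -0.5, -0.6]
finger_gap: 0.0119
gripper_force: 55.0
```

>>> drive_tool --rows '[0,0,0.003,0,0,0,0.003,0,0,0,0.003,0,0,0,0.003,0,0,0,0,0]'

```text
time_s: 12.48
eef_pos: [0.5944, 0.0703, 0.1087]
orientation: [[0.193, 0.981, -0.001], [0.981, -0.193, 0.0], [-0.0, -0.001, -1.0]]
force: [-1.1, 1.6, 1.4]
finger_gap: 0.0117
gripper_force: 55.0
```

>>> drive_tool --rows '[0,0,0.003,0,0,0,0.003,0,0,0,0.003,0,0,0,0.003,0,0,0,0,0]'

```text
time_s: 12.9
eef_pos: [0.5941, 0.0703, 0.0966]
orientation: [[0.193, 0.981, -0.002], [0.981, -0.193, 0.0], [-0.0, -0.002, -1.0]]
force: [-4.4, 1.1, 5.4]
finger_gap: 0.0114
gripper_force: 55.0
```

Lateral force of -4.4 N: the clip sits slightly too far towards +x. I'll correct by a small shift.

>>> drive_tool --rows '[0,-0.001,0,0,0,-0.0005,0,0,0,0,0,0]'

```text
time_s: 13.15
eef_pos: [0.5935, 0.0705, 0.0973]
orientation: [[0.193, 0.981, 0.0], [0.981, -0.193, -0.0], [-0.0, 0.0, -1.0]]
force: [-2.7, 0.1, 6.5]
finger_gap: 0.0117
gripper_force: 55.0
```

>>> drive_tool --rows '[0,0,0.003,0,0,0,0.003,0,0,0,0,0]'

```text
time_s: 13.4
eef_pos: [0.5936, 0.0706, 0.0911]
orientation: [[0.193, 0.981, 0.0], [0.981, -0.193, 0.0], [0.0, 0.0, -1.0]]
force: [-1.6, 0.8, 7.1]
finger_gap: 0.0114
gripper_force: 55.0
```

>>> drive_tool --rows '[0,-0.0005,0.003,0,0,0,0.003,0,0,0,0.003,0,0,0,0,0]'

```text
time_s: 13.73
eef_pos: [0.5929, 0.0706, 0.0817]
orientation: [[0.193, 0.981, -0.0], [0.981, -0.193, -0.0], [-0.0, -0.0, -1.0]]
force: [-0.3, 0.9, 4.6]
finger_gap: 0.0116
gripper_force: 55.0
```

>>> drive_tool --rows '[0,0,0.003,0,0,0,0.003,0,0,0,0,0]'

```text
time_s: 13.98
eef_pos: [0.5931, 0.0706, 0.0761]
orientation: [[0.193, 0.981, 0.0], [0.981, -0.193, -0.0], [-0.0, 0.0, -1.0]]
force: [-1.9, 0.7, 6.3]
finger_gap: 0.0114
gripper_force: 55.0
```

>>> drive_tool --rows '[0,0,0.003,0,0,0,0.002,0,0,0,0,0]'

```text
time_s: 14.23
eef_pos: [0.5932, 0.0706, 0.0713]
orientation: [[0.193, 0.981, 0.001], [0.981, -0.193, -0.0], [0.0, 0.001, -1.0]]
force: [-3.3, -0.8, 9.1]
finger_gap: 0.0118
gripper_force: 55.0
```

>>> drive_tool --rows '[0,-0.0005,0.003,0,0,0,0.003,0,0,0,0,0,0,0,0,0]'

```text
time_s: 14.57
eef_pos: [0.5931, 0.0706, 0.0657]
orientation: [[0.193, 0.981, 0.002], [0.981, -0.193, -0.0], [0.0, 0.002, -1.0]]
force: [-1.4, -0.6, 10.1]
finger_gap: 0.0118
gripper_force: 55.0
```

>>> drive_tool --rows '[0,0,0.002,0,0,0,0.002,0,0,0,0,0,0,0,0,0]'

```text
time_s: 14.9
eef_pos: [0.5932, 0.0706, 0.0618]
orientation: [[0.193, 0.981, 0.002], [0.981, -0.193, -0.0], [0.0, 0.002, -1.0]]
force: [-2.1, -0.4, 11.5]
finger_gap: 0.0116
gripper_force: 55.0
```

The clip has snapped on: force fell from 7.1 to 4.6 N and now follows the rail spring at about 0.36 N/mm. I'll ease the rail up before sliding.

>>> drive_tool --rows '[0,0,-0.002,0,0,0,-0.002,0,0,0,-0.002,0,0,0,-0.002,0,0,0,-0.002,0,0,0,-0.002,0,0,0,-0.002,0,0,0,-0.002,0,0,0,-0.002,0,0,0,0,0,0,0,0,0]'

```text
time_s: 15.82
eef_pos: [0.5931, 0.0706, 0.0796]
orientation: [[0.193, 0.981, 0.002], [0.981, -0.193, -0.0], [0.0, 0.002, -1.0]]
force: [0.4, -0.8, 5.1]
finger_gap: 0.0117
gripper_force: 55.0
```

>>> drive_tool --rows '[0,0,-0.002,0,0,0,-0.002,0,0,0,-0.002,0,0,0,0,0,0,0,0,0,0,0,0,0]'

```text
time_s: 16.32
eef_pos: [0.5928, 0.0707, 0.0853]
orientation: [[0.193, 0.981, 0.001], [0.981, -0.193, -0.0], [0.0, 0.001, -1.0]]
force: [3.0, -1.2, 4.4]
finger_gap: 0.0119
gripper_force: 55.0
```

>>> drive_tool --rows '[0.002,0,0,0,0.003,0,0,0,0.003,0,0,0,0.003,0,0,0,0.003,0,0,0,0,0,0,0]'

```text
time_s: 16.82
eef_pos: [0.5952, 0.0852, 0.0851]
orientation: [[0.192, 0.981, -0.0], [0.981, -0.192, 0.0], [0.0, -0.0, -1.0]]
force: [2.9, 0.6, 4.2]
finger_gap: 0.0119
gripper_force: 55.0
```

>>> drive_tool --rows '[0.002,0,0,0,0.002,0,0,0,0.002,0,0,0,0,0,0,0]'

```text
time_s: 17.15
eef_pos: [0.5963, 0.0907, 0.0851]
orientation: [[0.193, 0.981, 0.0], [0.981, -0.193, 0.0], [0.0, 0.0, -1.0]]
force: [2.5, -0.7, 4.2]
finger_gap: 0.0117
gripper_force: 55.0
```

>>> drive_tool --rows '[0.0015,0,0,0,0.0015,0,0,0]'

```text
time_s: 17.32
eef_pos: [0.5968, 0.0933, 0.0851]
orientation: [[0.193, 0.981, -0.0], [0.981, -0.193, -0.0], [-0.0, -0.0, -1.0]]
force: [1.1, -3.2, 3.8]
finger_gap: 0.0113
gripper_force: 55.0
```

>>> drive_tool --rows '[0.001,0,0,0,0.001,0,0,0]'

```text
time_s: 17.48
eef_pos: [0.5972, 0.0953, 0.0851]
orientation: [[0.193, 0.981, -0.0], [0.981, -0.193, -0.0], [-0.0, -0.0, -1.0]]
force: [1.5, -2.7, 4.0]
finger_gap: 0.0115
gripper_force: 55.0
```

>>> drive_tool --rows '[0.001,0,0,0,0.001,0,0,0]'

```text
time_s: 17.65
eef_pos: [0.5976, 0.0973, 0.0851]
orientation: [[0.193, 0.981, -0.0], [0.981, -0.193, -0.0], [-0.0, -0.0, -1.0]]
force: [1.8, -3.1, 3.5]
finger_gap: 0.0114
gripper_force: 55.0
```

Friction while sliding is about 3 N. I'll go on in small steps.

>>> drive_tool --rows '[0.001,0,0,0,0.0005,0,0,0]'

```text
time_s: 17.82
eef_pos: [0.5979, 0.0988, 0.0851]
orientation: [[0.193, 0.981, 0.0], [0.981, -0.193, 0.0], [0.0, 0.0, -1.0]]
force: [2.2, -2.9, 3.8]
finger_gap: 0.0114
gripper_force: 55.0
```

>>> drive_tool --rows '[0.0005,0,0,0,0.0005,0,0,0]'

```text
time_s: 17.98
eef_pos: [0.5981, 0.0997, 0.0851]
orientation: [[0.193, 0.981, 0.0], [0.981, -0.193, -0.0], [-0.0, 0.0, -1.0]]
force: [2.4, -3.5, 4.3]
finger_gap: 0.0113
gripper_force: 55.0
```

>>> drive_tool --rows '[0.0005,0,0,0,0.0005,0,0,0]'

```text
time_s: 18.15
eef_pos: [0.5983, 0.1007, 0.0851]
orientation: [[0.193, 0.981, -0.0], [0.981, -0.193, -0.0], [-0.0, -0.0, -1.0]]
force: [1.8, -3.4, 3.8]
finger_gap: 0.0113
gripper_force: 55.0
```

>>> drive_tool --rows '[0.0005,0,0,0,0.0005,0,0,0]'

```text
time_s: 18.32
eef_pos: [0.5983, 0.1012, 0.085]
orientation: [[0.193, 0.981, -0.0], [0.981, -0.193, -0.001], [-0.001, -0.0, -1.0]]
force: [0.9, -11.0, 3.8]
finger_gap: 0.0118
gripper_force: 55.0
```

Contact at 11 N, about 8 N of it on the collar. I'll hold there briefly.

>>> drive_tool --rows '[0,0,0,0,0,0,0,0,0,0,0,0]'

```text
time_s: 18.57
eef_pos: [0.5984, 0.1011, 0.085]
orientation: [[0.193, 0.981, -0.0], [0.981, -0.193, -0.001], [-0.001, -0.0, -1.0]]
force: [1.6, -8.2, 4.9]
finger_gap: 0.0117
gripper_force: 55.0
```

>>> drive_tool --rows '[0.0002,0,0,0,0,0,0,0,0,0,0,0]'

```text
time_s: 18.82
eef_pos: [0.5984, 0.1011, 0.085]
orientation: [[0.193, 0.981, -0.0], [0.981, -0.193, -0.001], [-0.001, -0.0, -1.0]]
force: [1.9, -9.5, 4.3]
finger_gap: 0.0115
gripper_force: 55.0
```

Now I'll ease up with the rail, open, and lift clear.

>>> drive_tool --rows '[0,0,-0.002,0,0,0,-0.002,0,0,0,-0.002,0,0,0,-0.001,0,0,0,0,0,0,0,0,0]'

```text
time_s: 19.32
eef_pos: [0.5983, 0.1011, 0.092]
orientation: [[0.193, 0.981, -0.0], [0.981, -0.193, -0.001], [-0.001, -0.0, -1.0]]
force: [2.2, -9.0, 1.2]
finger_gap: 0.0117
gripper_force: 55.0
```

>>> drive_tool --rows '[0,0,0,0,0,0,0,0,0,0,0,0,0,0,0,0,0,0,0,0,0,0,0,0,0,0,0,0]' --claw 0.05

```text
time_s: 19.9
eef_pos: [0.5985, 0.1019, 0.0921]
orientation: [[0.193, 0.981, -0.0], [0.981, -0.193, 0.0], [0.0, -0.0, -1.0]]
force: [-0.2, 0.6, -0.1]
finger_gap: 0.0494
gripper_force: 0.0
```

>>> drive_tool --rows '[0,0,-0.01,0,0,0,-0.03,0,0,0,-0.04,0,0,0,-0.04,0,0,0,0,0,0,0,0,0,0,0,0,0]'

```text
time_s: 20.48
eef_pos: [0.5983, 0.1018, 0.2126]
orientation: [[0.193, 0.981, 0.0], [0.981, -0.193, 0.0], [0.0, 0.0, -1.0]]
force: [0.1, -0.8, -0.6]
finger_gap: 0.0499
gripper_force: 0.0
```

```bash
python3 look.py w6; python3 - <<'E'
from h import *
d=np.load('w6.npz'); im=d['im'];e,R=d['e'],d['R']
m=cv2.inRange(cv2.cvtColor(im,cv2.COLOR_RGB2HSV),(5,170,100),(30,255,255))
k,l,st,c=cv2.connectedComponentsWithStats(m)
T=lambda u,v,z:(R.T@(onz(d,u,v,z)-e)*1000).round(1)
for i in range(1,k):
    if st[i,4]>60: print(st[i],c[i].round(1),onz(d,*c[i],.12).round(3))
g=im.astype(int).mean(2); print(g[130:235,268].round().astype(int).tolist()); print(g[130:235,280].round().astype(int).tolist())
x,y,w,h,_=max((s for s in st[1:] if s[1]<235 and 200<s[0]<320),key=lambda s:s[4])
for v in range(y,y+h,3):
    q=np.where(m[v,x:x+w])[0]+x; print(v,q.min(),q.max(),end=' ')
E
```

```text
[0.5983 0.1018 0.2126] [[0.193, 0.981, 0.0], [0.981, -0.193, 0.0], [0.0, 0.0, -1.0]] [ 4.  26.  78.6  0.  75.5 15.1] 20.4833 [ 0.12 -0.77 -0.55]
[263 188  35  38 969] [279.8 204.1] [0.599 0.102 0.12 ]
[147, 154, 151, 152, 154, 152, 148, 142, 140, 139, 140, 137, 138, 139, 140, 145, 152, 158, 158, 158, 159, 159, 159, 160, 161, 157, 159, 161, 157, 160, 160, 162, 162, 162, 160, 161, 158, 159, 158, 144, 95, 52, 42, 42, 43, 37, 43, 48, 46, 46, 43, 42, 48, 46, 43, 50, 47, 46, 55, 85, 105, 119, 128, 128, 124, 120, 119, 119, 127, 138, 141, 142, 146, 148, 148, 148, 148, 149, 148, 149, 148, 149, 149, 171, 187, 179, 176, 175, 176, 176, 176, 177, 177, 177, 177, 176, 175, 175, 176, 176, 175, 175, 175, 175, 175]
[203, 239, 242, 241, 243, 245, 250, 255, 255, 255, 255, 255, 255, 255, 255, 255, 255, 255, 255, 255, 255, 255, 255, 255, 255, 255, 255, 255, 255, 255, 255, 255, 255, 255, 255, 255, 255, 255, 255, 255, 252, 234, 177, 82, 59, 51, 53, 65, 79, 78, 70, 60, 57, 55, 53, 56, 55, 55, 56, 60, 91, 101, 102, 104, 103, 105, 105, 105, 112, 125, 140, 146, 152, 153, 153, 153, 154, 154, 154, 154, 154, 154, 154, 154, 155, 155, 156, 156, 156, 156, 157, 157, 157, 157, 157, 176, 235, 255, 255, 255, 255, 255, 255, 255, 255]
188 265 265 191 263 297 194 263 297 197 263 297 200 263 297 203 263 297 206 263 297 209 263 297 212 264 296 215 273 285 218 273 285 221 273 285 224 275 284
```

```bash
python3 -c "
from plant import job; print(job.job_done())"
```

```text
the job is handed in; nothing more can be done
None
```

The clip is snapped home on the rail, was pushed against the collar with roughly 6–8 N, and has been let go; the job was handed in at about 20.5 s, with the judge's result not shown.

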